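# Slide the chopstick canister home into its corner bracket

### The arm

A 6-joint arm with a two-finger parallel gripper is mounted at the origin on the work surface. World frame = base frame: x ahead of the robot, y to its left, z up, the work surface at z = 0. Lengths are in mm, angles in rad, forces in N, time in s.
With the tool pointing down it reaches from about 300 to 750 mm from the base axis. Payload 8.5 kg.
Tool frame: the origin (TCP) lies at the very end of the fingers, on their centre line; the grasp point (between the pads) lies 19 mm behind it; z points along the fingers, y is the line along which they close (so a half turn about z gives the same grasp; the last joint's range is limited). The gripper opens to 88 mm and grips with 3 to 60 N. Pads are 18 mm wide; open, the fingers measure 123 mm over their backs; the gripper's body (75 mm by 187 mm) begins 45 mm behind the grasp point.
Start: joints at [1.11, 0.381, 1.297, -0, 1.464, -0.215], TCP at [133.825, 533.452, 238.748] pointing down, gripper open.
Joint ranges: [-3.11, 3.11], [-0.89, 2.33], [0.22, 2.48], [-1.42, 4.56], [0.17, 2.85], [-2.88, 2.88]. Speed limits (rad/s): [2.39, 2.39, 3.14, 3.14, 3.14, 3.14].

### API

Orientations are given as a unit quaternion [x, y, z, w].
In Python, from cell import arm, inverse_kinematics, optics, spotter gives the robot as it stands. The module is installed in compiled form; this text tells all that it offers. Calls block until the motion is done:
- arm.goto(position, orientation): joint-space move of the TCP to a pose.
- arm.servo_line(position, ori=None, rate=150, contact_N=None): straight line of the TCP; ori=None keeps the orientation; rate is the mean speed in mm/s. With contact_N (N) it stops when the force on the tool has changed by that much, and returns True; else False.
- arm.set_joints(angles): joint-space move.
- arm.move_gripper(opening, squeeze=None): opening from 0.0 (shut) to 1.0 (fully open); squeeze is the grip in N (None keeps the last); returns when the fingers have stopped.
- arm.wait(seconds).
- inverse_kinematics(position, orientation): joint angles nearest the present ones, or None.
- arm.get_obs(): the state.
- optics.get_image(name): name is "scene" or "top"; returns a dict with "frame" (480x640x3 uint8, red, green, blue), "vertical_fov" (degrees; the focal length in pixels is half the picture's height over the tangent of half this angle, whatever the lens; pixels are square), "cx", "cy" (the principal point, pixels), "xyz" and "orientation" of the camera in the world. Camera axes: x right, y up, looking along -z (the intrinsics and any distortion apply to the point x, -y, -z); pixel columns grow to the right and rows downward; lengths in mm; the calibration is good to about 2 mm. A picture is of the moment at which its call begins. There is no depth.
A pose or a line that the arm cannot do raises arm.IKError and nothing moves.
- arm.hand_in(): hands the job in; it is judged then, once.
Trained networks look in a picture, given as the dict that the camera call returned (one of the last four; its "shot" number tells which), for a name from the list of things; names that differ only in an ending like _2 or _b are one class to them, and where a whole thing is asked for, a point or a joint stands for the part that bears it (a point fixed in the world has none). Each returns a list of dicts, best first, with "p" (0 to 1); they miss things now and then, are a little off and sometimes report something else, mostly with a low value. They report only what shows in the picture. A call takes as long as a camera call.
- spotter.find_in(picture, name): "point" ([x, y, z] in mm, in the coordinates of the camera as it stood for that picture, good to about 4 mm: the middle of the surface that is visible of it).
- spotter.silhouettes(picture, name): "mask" (480x640 bool, what is visible of it).
The state is a dict: "time": time; "q": joint angles; "joint_vel": joint speeds; "joint_efforts": joint torques, N m; "eef_pos": TCP position; "tcp_rot": TCP orientation; "force": force on the tool from outside, world axes, zero at the start; "moment": the same for the moment, N m; "opening": opening from 0.0 (shut) to 1.0 (fully open); "gripper_force": force on a finger pad.
Only numpy, scipy, OpenCV 4.12 (cv2) and the standard library are available. Lean on these libraries where they do the work, as an engineer would, in place of code of your own. Each camera call takes 0.05 s, during which the arm holds its last target. There are 200 camera calls.

### The job

Slide the tall chopstick canister across the counter into the corner bracket beside the till and press it home, so that it bears firmly (a good 6 N, but not rammed) on both rails, then leave it standing there. It is top-heavy and must stay upright and on the counter all the way, so push it low down, and don't shift the other things on the counter.

Things in the scene. Friction and masses are not known exactly. Their poses are not given: they have to be found in the camera images.
- canister: Tall chopstick canister: closed metal cylinder, fixed black lid, 191 mm tall, 92 mm across (lid 95), too wide to span. Narrow foot: underside 68 mm across, widening to 92 mm at 22 mm height, straight above. Loose, 0.5 to 1 kg; friction with the counter is unknown (0.45 to 0.75). Pushed higher than about 45 mm it tends to tip. Origin: centre of underside; z: its upright axis.
- corner: Corner bracket fixed to the counter: two metal rails, 100 mm long, 6 mm thick, tops 36 mm up, form a right-angled V lying flat; a 50 x 70 x 12 mm foot is behind its point. Origin: on the counter where the canister's centre stands when home. x: level, into the V's point (the way to push). Inner rail faces: 46 mm from the origin, facing it, 45 deg left and right of x; free ends at x=0, y=+-67 mm.
- home (a point): The home spot (on the counter) carried by the bracket's rails, which sit on rubber mounts: pressed along the bracket's x they give 1 mm per 2.5 N, stop hard after 14 mm, and spring back. At rest it coincides with the bracket's origin; the canister's centre must end here.
- jar: Bystander: squat metal jar, 71 mm across, 62 mm tall, loose. Origin: centre of its underside. Leave it where it is.
- bottle: Bystander: clear water bottle, 64 mm across, 210 mm tall, loose. Origin: centre of its underside. Leave it where it is.
- cup: Bystander: white portion cup, 76 mm across, 45 mm tall, loose. Origin: centre of its underside. Leave it where it is.
- tape: Bystander: roll of black tape lying flat, 72 mm across, 24 mm tall, loose. Origin: centre of its underside. Leave it where it is.
- bowl: Bystander: ceramic bowl, 120 mm across, 50 mm tall, loose. Origin: centre of its underside. Leave it where it is.

How it is judged (in metres and radians):
On the way:
1. the canister, home, is pressed firmly (over 5 N) against the rails (horizontal distance between canister and home below 0.005 m and contact force between canister and corner above 5 N), for 0.1 s.
At the end, for the whole second after the job is handed in: The canister stands upright (within 3 deg), at rest on the counter, its centre within 5 mm of the home spot between the two rails (horizontal distance between canister and home below 0.005 m and angle between canister's own z axis and vertical below 0.05 rad and height (world z) of canister below 0.004 m and linear speed of canister below 0.01 m/s); the robot touches nothing.
It fails at once if the canister tips by more than 14 deg (angle between canister's own z axis and vertical above 0.25 rad).
It fails at once if the canister is lifted off the counter (its underside's centre more than 15 mm up) (height (world z) of canister above 0.015 m).
It fails at once if the canister is rammed into the rails with more than 35 N (contact force between canister and corner above 35 N).
It fails at once if a bystander is shifted by more than 20 mm (distance of any of jar, bottle, cup, tape, bowl from where it was at the start of the episode above 0.02 m).
It also fails if it takes over 64 s, if anything falls off the work surface, if the arm or the gripper's body presses on something with over 40 N, if the wrist force passes 120 N, or if a joint passes its speed limit or range.

## Working session

There is one attempt and no reset: what is moved stays moved. The work goes in short steps, each a Python script; the robot and the scene stay as the last script left them, time stands still between calls to the robot, and variables do not carry over. Pictures are saved under pics/ and viewed, at most 10 in all, crops included, and the job is handed in when it is done.

```bash
mkdir -p pics; cat > h.py <<'E'
import numpy as np, cv2
from scipy.spatial.transform import Rotation as R
from cell import arm, inverse_kinematics, optics, spotter
def f(im): return 240/np.tan(np.radians(im["vertical_fov"])/2)
def w(im,p): return R.from_quat(im["orientation"]).apply(p)+np.array(im["xyz"])
def ray(im,u,v,z):
    d=R.from_quat(im["orientation"]).apply([(u-im["cx"])/f(im),-(v-im["cy"])/f(im),-1]); c=np.array(im["xyz"])
    return c+d*(z-c[2])/d[2]
E
python3 - <<'E'
from h import *
for n in("scene","top"):
    im=optics.get_image(n); cv2.imwrite(f"pics/{n}0.png",im["frame"][:,:,::-1])
    print(n,{k:v for k,v in im.items() if k!="frame"})
    for o in "canister corner jar bottle cup tape bowl".split():
        print(o,[(np.round(w(im,d["point"])),round(d["p"],2)) for d in spotter.find_in(im,o)[:2]])
print(arm.get_obs())
E
```

```text
scene {'vertical_fov': 52.542921424693745, 'cx': 319.1298056728904, 'cy': 240.54671765926471, 'xyz': array([1058.27764656,  510.29555492,  965.46838949]), 'orientation': array([0.13015003, 0.29398448, 0.86950711, 0.3749553 ]), 'shot': 1}
canister [(array([ 592., -269.,  142.]), 0.8)]
corner [(array([657., 185.,  16.]), 0.96), (array([ 594., -267.,  145.]), 0.38)]
jar [(array([ 441., -116.,   62.]), 0.63)]
bottle [(array([380., 414., 123.]), 0.92)]
cup [(array([ 712., -109.,   25.]), 0.57)]
tape [(array([ 695., -315.,   22.]), 0.82)]
bowl [(array([411., 224.,  27.]), 0.66), (array([379., 416., 116.]), 0.52)]
top {'vertical_fov': 46.35390212448155, 'cx': 321.9428631042975, 'cy': 236.39477802563027, 'xyz': array([ 421.67615009,   32.60031357, 1200.78997872]), 'orientation': array([ 0.03050908, -0.03895122, -0.69703752,  0.71532559]), 'shot': 2}
canister [(array([ 573., -283.,  189.]), 0.97)]
corner [(array([653., 198.,  21.]), 0.88)]
jar [(array([ 433., -126.,   61.]), 0.73)]
bottle [(array([362., 396., 135.]), 0.84)]
cup []
tape [(array([ 695., -316.,   24.]), 0.72)]
bowl [(array([427., 243.,  20.]), 0.88)]
{'time': 0.8, 'q': array([ 1.10964618e+00,  3.80583236e-01,  1.29740636e+00,  7.03607160e-06,
        1.46361208e+00, -2.15307116e-01]), 'joint_vel': array([-1.85559859e-03, -5.14068521e-05,  6.67823831e-04,  3.58784999e-04,
       -1.30635057e-03,  1.39903618e-04]), 'joint_efforts': array([-8.14002906e-04, -4.37776709e+01, -2.24713647e+01,  7.12446473e-02,
        3.15309979e-02,  1.46213529e-05]), 'eef_pos': array([133.84888019, 533.43925172, 238.7552596 ]), 'tcp_rot': array([ 1.22612574e-01,  9.92454612e-01, -3.09668538e-06, -4.79716527e-06]), 'force': array([-0.62597139,  0.29545266,  0.29899541]), 'moment': array([-0.0222061 , -0.03579221,  0.01201225]), 'gripper_force': 0.0, 'opening': 1.0014823735360134}
```

View pics/top0.png

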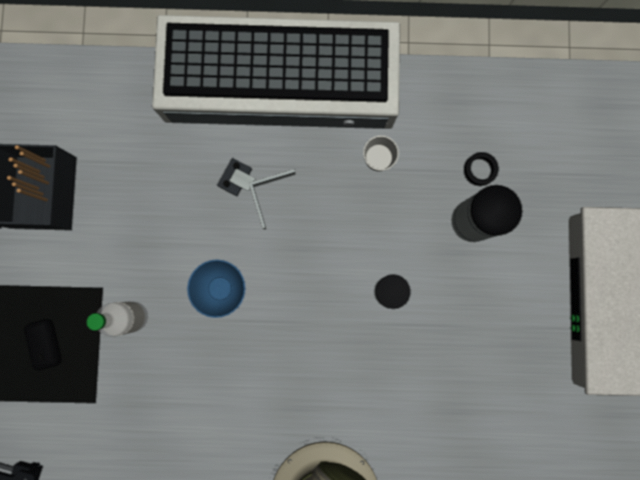

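View pics/scene0.png

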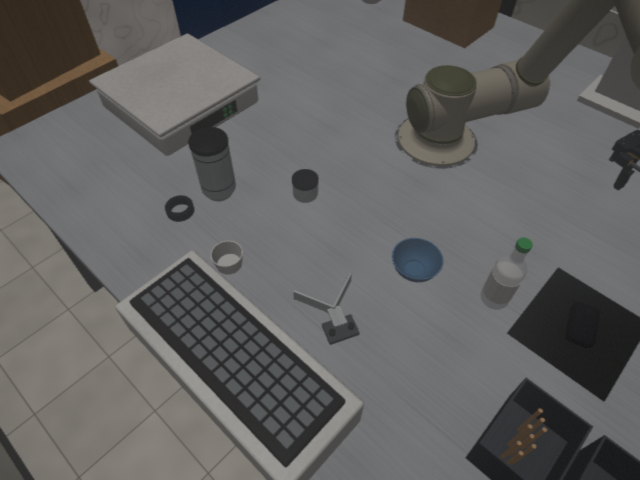

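Top view: canister lid at about (496,210), bracket rail tips at about (295,172) and (265,228), apex at about (252,185). The V opens to the lower right. The jar (392,291) and cup (380,153) flank the route. The scene view agrees. Next I'll measure precisely.

```bash
python3 - <<'E'
from h import *
from scipy.optimize import least_squares
crops=[]
S={}
for n,(u,v) in (("top",(258,195)),("scene",(328,305))):
    im=optics.get_image(n); S[n]=im
    c=im["frame"][v-40:v+40,u-50:u+50,::-1]; crops.append(cv2.resize(c,None,fx=7.5,fy=7.5,interpolation=cv2.INTER_CUBIC)[:, :])
    for o in "canister jar cup bowl tape bottle corner".split():
        r=spotter.silhouettes(im,o)
        if not r: print(n,o,"none"); continue
        m=r[0]["mask"].astype(np.uint8); ys,xs=np.nonzero(m); print(n,o,round(r[0]["p"],2),xs.min(),xs.max(),ys.min(),ys.max(),m.sum())
        np.save(f"pics/{n}_{o}.npy",m)
vis=np.vstack([cv2.resize(c,(375*1,300)) for c in crops])
cv2.imwrite("pics/crop.png",np.hstack([cv2.resize(crops[0],(400,320)),cv2.resize(crops[1],(400,320))]))
# silhouette fit of cylinders, both views
def sil(im,x,y,rings):
    a=np.linspace(0,2*np.pi,60,endpoint=False); P=np.vstack([np.c_[x+r*np.cos(a),y+r*np.sin(a),0*a+z] for r,z in rings])
    q=R.from_quat(im["orientation"]).inv().apply(P-np.array(im["xyz"])); k=f(im)
    uv=np.c_[im["cx"]+k*q[:,0]/-q[:,2],im["cy"]-k*q[:,1]/-q[:,2]]
    m=np.zeros((480,640),np.uint8); cv2.fillConvexPoly(m,cv2.convexHull((uv*16).astype(np.int32)),1,shift=4); return m
import os
from scipy.optimize import minimize
for o,rings,g in (("canister",[(34,0),(46,22),(46,170),(47.5,172),(47.5,191)],(573,-280)),("jar",[(35.5,0),(35.5,62)],(433,-126)),("cup",[(30,0),(38,45)],(712,-109)),("bowl",[(35,0),(60,50)],(425,240)),("tape",[(36,0),(36,24)],(695,-316))):
    for ns in (("top",),("scene",),("top","scene")):
        ms=[(S[n],np.load(f"pics/{n}_{o}.npy")) for n in ns if os.path.exists(f"pics/{n}_{o}.npy")]
        if len(ms)<len(ns): continue
        c=lambda p:sum(1-(sil(i,*p,rings)&m).sum()/(sil(i,*p,rings)|m).sum() for i,m in ms)
        s=minimize(c,g,method="Nelder-Mead",options=dict(initial_simplex=[g,(g[0]+15,g[1]),(g[0],g[1]+15)],xatol=.1))
        print(o,ns,np.round(s.x,1),round(s.fun,3))
for u,v in((295,172),(265,228),(252,185)): print(ray(S["top"],u,v,36))
for u,v in((295,294),(350,277),(333,306)): print(ray(S["scene"],u,v,36))
print("scale",ray(S["top"],570,300,0),ray(S["top"],583,300,80))
E
```

```text
top canister 0.65 451 520 185 240 2931
top jar 0.67 230 294 169 228 725
top cup 0.68 363 397 136 171 977
top bowl 0.9 186 245 259 317 2697
top tape 0.62 463 497 152 186 687
top bottle 0.85 87 146 302 335 1552
top corner 0.68 218 294 158 227 1289
scene canister 0.69 189 235 127 201 2609
scene jar 0.7 292 318 169 202 771
scene cup 0.62 211 242 241 274 865
scene bowl 0.97 392 443 238 281 1816
scene tape 0.77 166 193 195 221 496
scene bottle 0.55 481 531 238 308 1936
scene corner 0.68 295 358 273 343 1390
canister ('top',) [ 579.4 -294.6] 0.088
canister ('scene',) [ 579.1 -299.9] 0.068
canister ('top', 'scene') [ 579.8 -297.6] 0.163
jar ('top',) [ 433. -126.] 1.0
jar ('scene',) [ 424.1 -129.6] 0.129
jar ('top', 'scene') [ 424.1 -129.6] 1.129
cup ('top',) [715.2 -99. ] 0.086
cup ('scene',) [ 714.5 -102.7] 0.061
cup ('top', 'scene') [ 715.1 -100.6] 0.173
bowl ('top',) [424.  234.9] 0.041
bowl ('scene',) [423.5 232.6] 0.04
bowl ('top', 'scene') [423.3 233.7] 0.096
tape ('top',) [ 694.5 -318.1] 0.34
tape ('scene',) [ 692.  -322.2] 0.263
tape ('top', 'scene') [ 694.7 -320.7] 0.634
[671.70111942  80.42764146  36.        ]
[551.14194014 139.4578003   36.        ]
[641.38180004 169.96176101  36.        ]
[680.73061966  89.27452118  36.        ]
[562.66107811 148.44644968  36.        ]
[645.24368811 171.07829788  36.        ]
scale [ 417.5357077  -514.71378594    0.        ] [ 418.46642131 -504.38522493   80.        ]
```

View pics/crop.png

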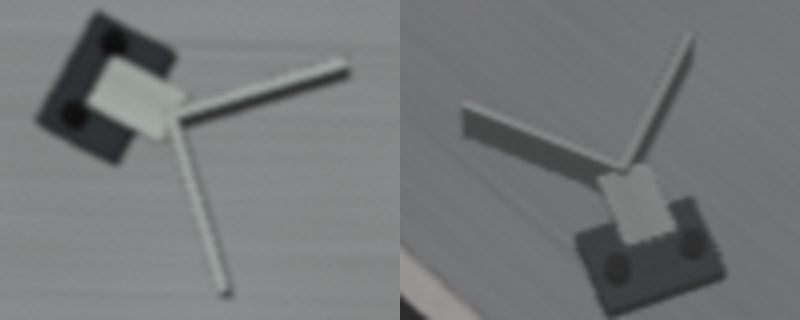

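```bash
cat > plan.py <<'E'
from h import *
TH=np.radians(40); OFF=47.3; Z=27
def ori(u,s):
    z=np.array([*(np.sin(TH)*u),-np.cos(TH)]); y=s*np.array([-u[1],u[0],0]); return R.from_matrix(np.c_[np.cross(y,z),y,z]).as_quat()
def tcp(c,u,back=0,z=Z): return np.array([*(c-(OFF+back)*u),z])
E
python3 - <<'E'
from plan import *
from scipy.optimize import least_squares
M=np.array([[0,-67],[0,67],[69.3,0]])
def fit(Q):
    r=lambda p:((R.from_euler('z',p[2]).as_matrix()[:2,:2]@M.T).T+p[:2]-Q).ravel()
    s=least_squares(r,[610,110,1.1]); return s.x,np.round(r(s.x),1)
T=S=None
t=optics.get_image("top"); s=optics.get_image("scene")
Qt=np.array([ray(t,*p,36)[:2] for p in((294.25,172),(264,228),(252.75,184.5))])
Qs=np.array([ray(s,*p,36)[:2] for p in((294.75,291.5),(350.5,274.25),(334.25,306.75))])
for Q in(Qt,Qs,(Qt+Qs)/2): print(fit(Q))
p=fit((Qt+Qs)/2)[0]; H=p[:2]; u=np.array([np.cos(p[2]),np.sin(p[2])]); C=np.array([579.5,-297.5]); print("jar",ray(t,392,291,62))
u0=np.array([0,1.])
for sg in(1,-1):
  for c,d,b,z in((C,u0,25,320),(C,u0,25,Z),((580,0),u0,0,Z),(H,u,-6,Z),(H,u,60,Z)):
    q=inverse_kinematics(tcp(np.array(c),d,b,z),ori(d,sg)); print(sg,c,None if q is None else np.round(q,2))
E
```

```text
(array([611.29297002, 110.05931567,   1.10127602]), array([-0.6, -2.3,  0.5, -1.2,  0.2,  3.4]))
(array([615.62286384, 113.59530388,   1.11316843]), array([-0.8, -0.3, -0.7, -1.2,  1.5,  1.4]))
(array([613.45815579, 111.82673381,   1.10724262]), array([-0.7, -1.3, -0.1, -1.2,  0.8,  2.4]))
jar [ 426.79349087 -124.25018493   62.        ]
1 [ 579.5 -297.5] [-0.89  0.88  0.3   0.66  2.43  2.66]
1 [ 579.5 -297.5] [-0.89  1.04  0.78  0.44  1.87  2.26]
1 (580, 0) [-0.54  0.79  1.41  0.6   1.39  2.36]
1 [613.45815579 111.82673381] [-0.36  0.7   1.68  0.92  0.93  2.61]
1 [613.45815579 111.82673381] [-0.49  0.68  1.73  0.89  0.98  2.51]
-1 [ 579.5 -297.5] [-0.89  0.88  0.3   0.66  2.43 -0.49]
-1 [ 579.5 -297.5] [-0.89  1.04  0.78  0.44  1.87 -0.88]
-1 (580, 0) [-0.54  0.79  1.41  0.6   1.39 -0.78]
-1 [613.45815579 111.82673381] [-0.36  0.7   1.68  0.92  0.93 -0.53]
-1 [613.45815579 111.82673381] [-0.49  0.68  1.73  0.89  0.98 -0.63]
```

```bash
python3 - <<'E'
from plan import *
C=np.array([579.5,-297.5]); u=np.array([0,1.]); o=ori(u,-1)
p=arm.get_obs()["eef_pos"].copy(); p[2]=380; arm.servo_line(p,rate=250)
arm.move_gripper(0.5,20)
arm.goto(tcp(C,u,30,270),o)
arm.servo_line(tcp(C,u,30,Z),rate=120)
b=arm.get_obs(); hit=arm.servo_line(tcp(C,u,-10),rate=25,contact_N=1.5); e=arm.get_obs()
print(b["force"],e["force"],hit,e["eef_pos"],e["time"],e["opening"])
im=optics.get_image("scene"); cv2.imwrite("pics/c1.png",im["frame"][60:260,100:340,::-1].repeat(2,0).repeat(2,1))
E
```

```text
[0.28391825 0.79768595 0.33258908] [ 0.05103936 -1.5322773   0.57757974] True [ 579.49477618 -345.67981236   26.75669575] 10.05 0.49947761836082905
```

View pics/c1.png

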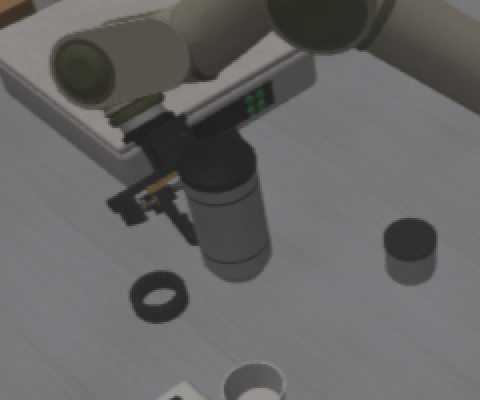

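The picture shows the fingers touching the canister low down, at about (195,240) in the crop. It stands upright, and the tape and jar are clear. Contact came within 1 mm of the estimate, so I'll push the straight leg.

```bash
python3 - <<'E'
from plan import *
u=np.array([0,1.])
for y in(-280,-200,-100,0):
    arm.servo_line(tcp(np.array([579.5,y]),u),rate=25 if y==-280 else 60); e=arm.get_obs()
    print(y,np.round(e["force"],1),np.round(e["eef_pos"],1),e["time"])
for n in("top","scene"):
    im=optics.get_image(n)
    print([(np.round(w(im,d["point"])),round(d["p"],2)) for d in spotter.find_in(im,"canister")[:1]],[(np.round(w(im,d["point"])),round(d["p"],2)) for d in spotter.find_in(im,"jar")[:1]])
    if n=="scene": cv2.imwrite("pics/c2.png",im["frame"][:,:,::-1])
E
```

```text
-280 [ 0.2 -5.  -0.6] [ 579.4 -327.6   26.8] 10.9833
-200 [ 0.2 -2.7 -1.3] [ 579.4 -247.4   26.9] 12.4667
-100 [-0.1 -3.1  0.1] [ 579.5 -147.4   26.9] 14.2833
0 [-0.  -4.2 -1.6] [579.5 -47.4  26.9] 16.1
[(array([586.,  -3., 192.]), 0.65)] [(array([ 728., -100.,    7.]), 0.43)]
[(array([601.,  25., 157.]), 0.7)] [(array([ 425., -119.,   61.]), 0.68)]
```

View pics/c2.png

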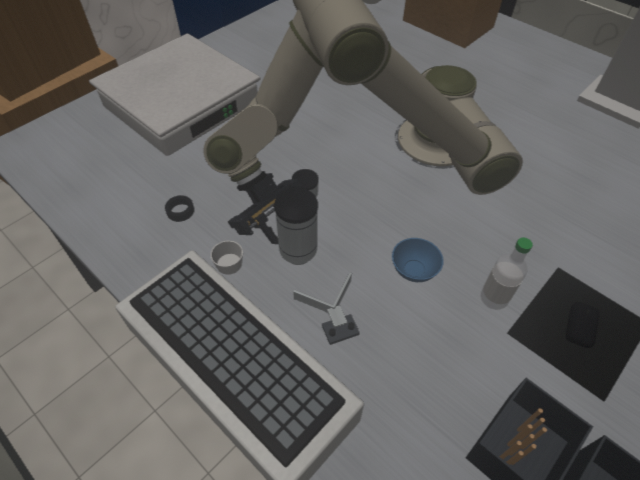

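Cup (227,257) and jar (305,183) are unmoved, and the canister sits upright in the cradle at (297,225). Next I turn onto the bracket's axis.

```bash
python3 - <<'E'
from plan import *
H=np.array([613.5,111.8]); a=1.107; ub=np.array([np.cos(a),np.sin(a)])
A=np.array([579.5,0.]);B=np.array([578.,41]);E=H-40*ub
for t in np.linspace(0,1,11)[1:]:
    c=(1-t)**2*A+2*t*(1-t)*B+t*t*E; d=(1-t)*(B-A)+t*(E-B); d/=np.linalg.norm(d)
    arm.servo_line(tcp(c,d),ori(d,-1),rate=40)
arm.servo_line(tcp(H-14*ub,ub),ori(ub,-1),rate=30)
e=arm.get_obs(); print(np.round(e["force"],1),e["eef_pos"],e["time"], e["force"][:2]@ub)
im=optics.get_image("top"); cv2.imwrite("pics/c3.png",cv2.resize(im["frame"][100:340,160:480,::-1],None,fx=2,fy=2))
r=spotter.silhouettes(im,"canister"); print(len(r))
if r: ys,xs=np.nonzero(r[0]["mask"]); print(xs.min(),xs.max(),ys.min(),ys.max())
print("expected centre",H-14*ub)
E
```

```text
[-0.8 -1.9 -1.3] [586.04451383  57.00658966  26.98016618] 20.95 -2.0957156154939693
1
255 306 165 224
expected centre [607.23714749  99.27895059]
```

View pics/c3.png

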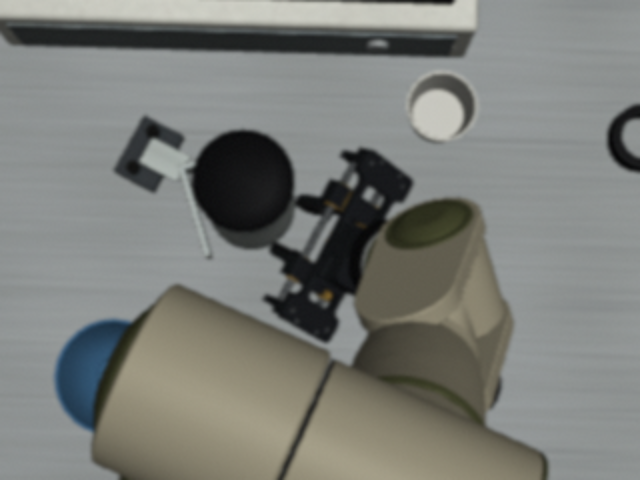

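Lid centre is at about (282,190) in the full image, just short of the V. The cup hasn't moved. Next is the slow press, watching the force.

```bash
python3 - <<'E'
from plan import *
H=np.array([613.5,111.8]); a=1.107; ub=np.array([np.cos(a),np.sin(a)]); n=np.array([-ub[1],ub[0]])
im=optics.get_image("top"); c=ray(im,282,190.5,191)[:2]-H; print("lid along,lat",c@ub,c@n)
base=[]
for s in np.arange(-13,12,1.):
    arm.servo_line(tcp(H+s*ub,ub),rate=12); e=arm.get_obs(); f_=e["force"][:2]; p=e["eef_pos"][:2]-H
    print(s,"Fu %.1f Fn %.1f Fz %.1f pos %.1f"%(-f_@ub,f_@n,e["force"][2],p@ub+OFF))
    if s<=-6: base.append(-f_@ub)
    elif -f_@ub>np.mean(base)+9: break
print(np.mean(base),e["time"])
E
```

```text
lid along,lat -17.964292386145857 2.1943068004142865
-13.0 Fu 4.2 Fn 0.4 Fz -0.4 pos -13.1
-12.0 Fu 4.0 Fn -0.3 Fz -1.7 pos -12.0
-11.0 Fu 4.0 Fn 0.6 Fz -1.1 pos -11.0
-10.0 Fu 4.0 Fn -0.5 Fz -0.8 pos -10.0
-9.0 Fu 4.1 Fn -0.3 Fz -1.4 pos -9.0
-8.0 Fu 4.0 Fn -0.3 Fz -0.9 pos -8.0
-7.0 Fu 4.6 Fn 0.1 Fz -1.2 pos -7.0
-6.0 Fu 4.1 Fn -0.2 Fz -0.6 pos -6.0
-5.0 Fu 3.9 Fn 0.4 Fz -0.5 pos -5.0
-4.0 Fu 5.5 Fn -2.2 Fz -1.1 pos -4.0
-3.0 Fu 5.3 Fn 0.9 Fz -0.4 pos -3.0
-2.0 Fu 4.0 Fn -0.2 Fz -0.8 pos -2.0
-1.0 Fu 4.6 Fn 0.3 Fz 0.4 pos -1.0
0.0 Fu 4.9 Fn -0.7 Fz -1.0 pos -0.0
1.0 Fu 5.6 Fn -0.1 Fz 0.1 pos 0.8
2.0 Fu 6.8 Fn -0.7 Fz 0.0 pos 1.7
3.0 Fu 8.8 Fn -1.0 Fz -0.4 pos 2.4
4.0 Fu 11.1 Fn -1.1 Fz -0.0 pos 3.3
5.0 Fu 11.7 Fn -0.7 Fz -0.4 pos 4.1
6.0 Fu 14.1 Fn -1.0 Fz 0.6 pos 4.9
4.131153476701493 26.1
```

```bash
python3 - <<'E'
from plan import *
H=np.array([613.5,111.8]); a=1.107; ub=np.array([np.cos(a),np.sin(a)]); n=np.array([-ub[1],ub[0]])
arm.wait(0.6); e=arm.get_obs(); print("press",-e["force"][:2]@ub,e["force"][:2]@n)
arm.servo_line(tcp(H-6*ub,ub),rate=10)
arm.servo_line(tcp(H-60*ub,ub),rate=60); print(arm.get_obs()["force"],arm.get_obs()["time"])
arm.servo_line(tcp(H-85*ub,ub,z=240),rate=150)
ims={k:optics.get_image(k) for k in("top","scene")}
t=cv2.resize(ims["top"]["frame"][130:250,200:360],(400,300)); s=cv2.resize(ims["scene"]["frame"][190:370,220:460],(400,300))
cv2.imwrite("pics/c4.png",np.hstack([t,s])[:,:,::-1])
for k,im in ims.items():
    for o in("canister","corner","cup","jar","bowl"): print(k,o,[(np.round(w(im,d["point"])),round(d["p"],2)) for d in spotter.find_in(im,o)[:1]])
E
```

```text
press 13.381855017710489 -2.109983122305059
[-0.6949911  -0.28951054 -1.02541062] 29.1
top canister [(array([609., 112., 193.]), 0.88)]
top corner [(array([655., 211.,  11.]), 0.91)]
top cup [(array([ 725., -102.,    3.]), 0.67)]
top jar []
top bowl [(array([427., 243.,  20.]), 0.91)]
scene canister [(array([634., 132., 170.]), 0.91)]
scene corner [(array([659., 190.,  21.]), 0.82)]
scene cup [(array([ 711., -112.,   21.]), 0.84)]
scene jar [(array([ 435., -113.,   63.]), 0.95)]
scene bowl [(array([409., 223.,  30.]), 0.79)]
```

View pics/c4.png

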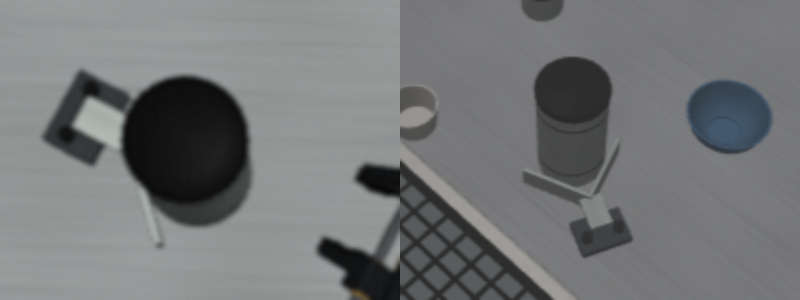

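The canister stands upright between both rails, with its lid at about (274,186) in the top image. The gripper is clear and the cup, jar and bowl are where they were.

```bash
python3 - <<'E'
from h import *
print(arm.hand_in())
E
```

```text
the job is handed in; nothing more can be done
None
```

The canister is standing upright in the corner bracket, pressed home with about 9 N above sliding friction and then released. The cup, jar and bowl show no shift in the last pictures (bottle and tape not re-checked), and the job is handed in; no verdict came back.

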